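Push the carton train home and close the retaining arm

ROBOT

A 6-joint arm with a two-finger parallel gripper is mounted at the origin on the work surface. World frame = base frame: x ahead of the robot, y to its left, z up, the work surface at z = 0. Lengths are in m, angles in degrees, forces in N, time in s.
With the tool pointing down it reaches from about 0.325 to 0.85 m from the base axis. Payload 15.5 kg.
Tool frame: the origin (TCP) lies midway between the tips of the shut fingers; the grasp point (between the pads) lies 19 mm behind it; y points along the fingers, x is the direction in which the jaws open and shut, and the axes are right-handed (so a half turn about y gives the same grasp; the last joint's range is limited). The gripper opens to 91 mm and grips with 3 to 60 N. Pads are 32 mm wide; open, the fingers measure 118 mm over their backs; the gripper's body (76 mm by 178 mm) begins 60 mm behind the grasp point.
Start: joints at [71.362, 28.281, 77.091, -0, 74.628, -5.472], TCP at [0.142, 0.609, 0.214] pointing down, gripper open.
Joint ranges: [-166.48, 166.48], [-47.26, 123.95], [12.59, 153.08], [-70.14, 250.14], [6.76, 159.57], [-176.63, 176.63]. Speed limits (degrees/s): [108.29, 108.29, 147.25, 172.46, 172.46, 172.46].

INTERFACE

Orientations are given as a 3x3 rotation matrix whose columns are the frame's x, y, z axes.
In Python, from bench import ctrl gives the robot as it stands. The module is installed in compiled form; this text tells all that it offers. Calls block until the motion is done:
- ctrl.goto(position, orientation): joint-space move of the TCP to a pose.
- ctrl.move_l(position, vel=0.15, ori=None, contact_N=None): straight line of the TCP; ori=None keeps the orientation; vel is the mean speed in m/s. With contact_N (N) it stops when the force on the tool has changed by that much, and returns True; else False.
- ctrl.movej(angles): joint-space move.
- ctrl.command_gripper(opening): opening from 0.0 (shut) to 1.0 (fully open); the grip force is fixed at half the most; returns when the fingers have stopped.
- ctrl.sleep(seconds).
- ctrl.ik(position, orientation): joint angles nearest the present ones, or None.
- ctrl.read_camera(name): name is "scene" or "top"; returns the picture (480x640x3 uint8, blue, green, red); there is no depth.
- ctrl.camera_params(name): a dict with "fx", "fy", "cx", "cy" (pixels), "pose" (4x4, takes a point from camera to world coordinates). Camera axes: x right, y up, looking along -z (the intrinsics and any distortion apply to the point x, -y, -z); pixel columns grow to the right and rows downward; lengths in m; the calibration is good to about 2 mm. A picture is of the moment at which its call begins. camera_params takes no time and is no camera call.
A pose or a line that the arm cannot do raises ctrl.MotionError and nothing moves.
- ctrl.sign_off(): hands the job in, once; it reports no verdict.
Readings, each from a call of its own:
- ctrl.current_t(): time.
- ctrl.current_q(): joint angles.
- ctrl.current_dq(): joint speeds.
- ctrl.current_effort(): joint torques, N m.
- ctrl.current_tool_pos(): TCP position.
- ctrl.current_eef_rot(): TCP orientation.
- ctrl.current_contact_force(): force on the tool from outside, world axes, zero at the start.
- ctrl.current_wrist_torque(): the same for the moment, N m.
- ctrl.current_grip_width(): opening from 0.0 (shut) to 1.0 (fully open).
Only numpy, scipy, OpenCV 4.12 (cv2) and the standard library are available. Lean on these libraries where they do the work, as an engineer would, in place of code of your own. Each camera call takes 0.05 s, during which the arm holds its last target.

TASK

Without gripping or lifting anything, push the row of five small cartons along the channel with your fingertips, as one train without letting it break apart, until the front carton sits against the red end stop. Then push the black retaining arm round with a fingertip until it lies fully across the channel behind the last carton, and come away. Leave the glue stick, the tape roll and the pink tape puck where they are.

Things in the scene. Friction and masses are not known exactly. Their poses are not given: they have to be found in the camera images.
- channel: Fixed aluminium channel on the table, 338 mm long, 54 mm wide. Origin: on the table under its middle; x runs along it to the end stop, y across, z up. Floor top at z = 4 mm; side walls at y = +-22 to +-27 mm, top at z = 14 mm, from x = -165 mm (open end) to the stop face at +165 mm. The retaining arm stands outside the -y wall.
- stop_face (a point): Middle of the inner face of the red end stop (a plate 54 mm wide, 42 mm tall), at channel x = +165 mm, 20 mm above the table. With the row home, the front carton's centre is at channel x = +148 mm, the last one's at about +12 mm and its rear face at about -5 mm.
- latch_pivot (a point): Axis of the retaining arm's upright hinge, at channel x = -14 mm, y = -55 mm, 27 mm above the table. The hub there is 20 mm across and its top is 40 mm above the table.
- latch_peg (a point): Top centre of the upright orange peg near the end of the retaining arm, 78 mm from the hinge axis, 62 mm above the table; the peg is 12 mm in diameter.
- latch (a joint): Retaining arm angle, rad: black bar 85 mm long from the hinge axis, 10 mm wide, 20 to 34 mm above the table. 0: closed against its stop, pointing along channel +y, across the channel, 4 mm behind the home row. 1.57: points along channel -x, beside it; more (to 2.2): outward. Starts at 1.65 to 2.1. Closes clockwise seen from above; friction 0.03 N m, stays where left.
- carton_1: White carton, blue band, 34 mm long (its x), 40 mm wide (its y), 50 mm tall, about 60 g. Origin: centre of its underside; x points towards the end stop. The last of the row, farthest from the stop: push here on its rear (-x) face. The five stand in the channel, touching one another.
- carton_2: White carton, orange band, 34 mm long (its x), 40 mm wide (its y), 50 mm tall, about 60 g. Origin: centre of its underside; x points towards the end stop. Second from the rear.
- carton_3: White carton, green band, 34 mm long (its x), 40 mm wide (its y), 50 mm tall, about 60 g. Origin: centre of its underside; x points towards the end stop. Middle of the row.
- carton_4: White carton, yellow band, 34 mm long (its x), 40 mm wide (its y), 50 mm tall, about 60 g. Origin: centre of its underside; x points towards the end stop. Fourth from the rear.
- carton_5: White carton, red band, 34 mm long (its x), 40 mm wide (its y), 50 mm tall, about 60 g. Origin: centre of its underside; x points towards the end stop. The front of the row, nearest the stop.
- glue_stick: Bystander: standing yellow glue stick with black cap, 28 mm in diameter, 85 mm tall; origin under its centre.
- tape_roll: Bystander: flat-lying amber tape roll, 60 mm in diameter, 18 mm high; origin under its centre.
- tape_puck: Bystander: pink round correction-tape case, 56 mm in diameter, 22 mm high; origin under its centre.
Not all that is in view belongs to the job. Leave any brown or turquoise look-alike of the carton_1 alone.

How it is judged:
By the outcome, as a careful person would: the job done as asked, in the order asked, and still so for the second after the job is handed in, with the robot touching nothing.
It also fails if it takes over 54 s, if anything falls off the work surface, if the arm or the gripper's body presses on something with over 40 N, if the wrist force passes 120 N, or if a joint passes its speed limit or range.

## Working session

There is one attempt and no reset: what is moved stays moved. The work goes in short steps, each a Python script; the robot and the scene stay as the last script left them, time stands still between calls to the robot, and variables do not carry over. Pictures are saved under pics/ and viewed, and the job is handed in when it is done.

```bash
mkdir -p pics; python3 - <<'E'
from bench import ctrl
import cv2
for n in("scene","top"):
    cv2.imwrite(f"pics/{n}0.png",ctrl.read_camera(n)); p=ctrl.camera_params(n);print(n,p)
print(ctrl.current_t(),ctrl.current_eef_rot())
E
```

```text
scene {'fx': 578.795952737318, 'fy': 578.795952737318, 'cx': 312.5365833674427, 'cy': 235.61838929642215, 'pose': array([[-0.46816338, -0.59527554,  0.65304677,  1.09365318],
       [ 0.88362714, -0.31110317,  0.3498827 ,  0.27203525],
       [-0.0051117 ,  0.74085211,  0.67164873,  0.60705698],
       [ 0.        ,  0.        ,  0.        ,  1.        ]])}
top {'fx': 466.22050278908057, 'fy': 466.22050278908057, 'cx': 315.04614711349654, 'cy': 238.76014182127776, 'pose': array([[-0.02695583,  0.99528231, -0.09320139,  0.50262926],
       [-0.99843403, -0.02223416,  0.05133347,  0.02702096],
       [ 0.04901904,  0.09443918,  0.99432307,  0.76343073],
       [ 0.        ,  0.        ,  0.        ,  1.        ]])}
0.1 [[ 2.27799842e-01 -3.46647867e-04 -9.73707919e-01]
 [ 9.73707343e-01 -1.06358972e-03  2.27800086e-01]
 [-1.11459214e-03 -9.99999374e-01  9.52480045e-05]]
```

View pics/scene0.png

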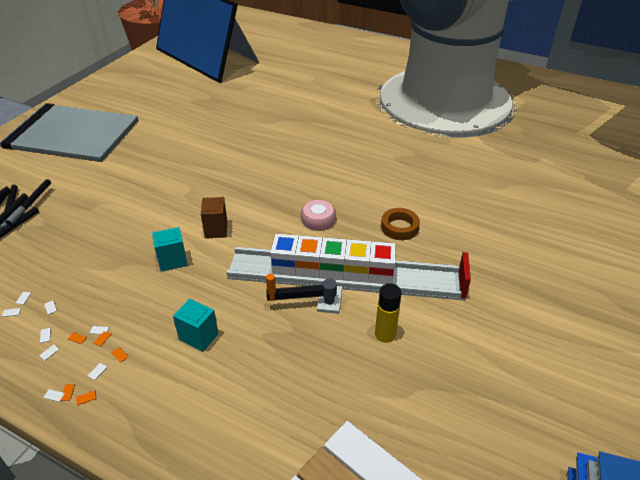

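View pics/top0.png

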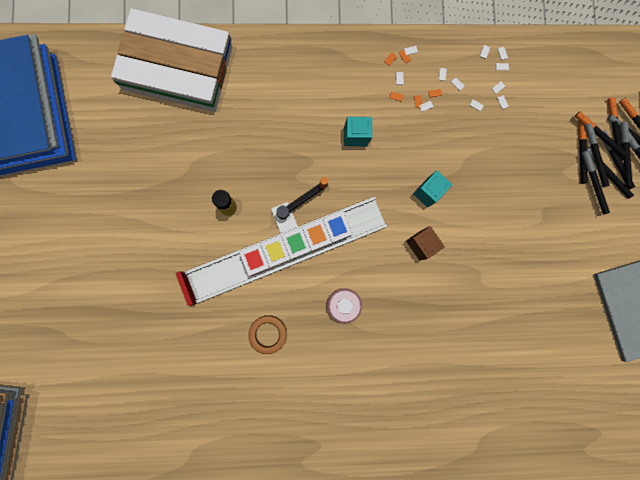

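The top view shows the row from blue (338,226) to red (254,259). The stop is near (186,288), the hinge hub near (283,212) and the peg near (323,182), and the brown and teal look-alikes are clear of the channel. Next I'll measure these in both views.

```bash
cat > h.py <<'E'
import numpy as np, cv2
from bench import ctrl
def ray(n,uv):
    p=ctrl.camera_params(n);T=p["pose"];d=np.array([(uv[0]-p["cx"])/p["fx"],-(uv[1]-p["cy"])/p["fy"],-1.])
    return T[:3,3],T[:3,:3]@d
def onz(n,uv,z):
    o,d=ray(n,uv);return o+d*(z-o[2])/d[2]
def tri(a,b):
    A=np.zeros((3,3));y=np.zeros(3)
    for n,uv in(("top",a),("scene",b)):
        o,d=ray(n,uv);d=d/np.linalg.norm(d);P=np.eye(3)-np.outer(d,d);A+=P;y+=P@o
    return np.linalg.solve(A,y)
H={"blue":(100,128),"orange":(8,16),"green":(50,85),"yellow":(22,33),"red":(0,4)}
ROI={"top":(170,150,400,310),"scene":(225,225,475,305)}
def blobs(n,img,c,smin=120,vmin=90):
    hsv=cv2.cvtColor(img,cv2.COLOR_BGR2HSV);lo,hi=H[c]
    m=cv2.inRange(hsv,(lo,smin,vmin),(hi,255,255))
    if c=="red": m|=cv2.inRange(hsv,(174,smin,vmin),(180,255,255))
    x0,y0,x1,y1=ROI[n];k=np.zeros_like(m);k[y0:y1,x0:x1]=m[y0:y1,x0:x1]
    N,_,st,ce=cv2.connectedComponentsWithStats(k)
    return [(int(st[i,4]),ce[i].round(1).tolist(),st[i,:4].tolist()) for i in range(1,N) if st[i,4]>15]
E
python3 - <<'E'
from h import *
for n in("top","scene"):
    im=ctrl.read_camera(n)
    for c in H:
        for b in blobs(n,im,c): print(n,c,b, onz(n,b[1],.054).round(4))
im=cv2.imread("pics/top0.png")[165:315,165:395];cv2.imwrite("pics/z0.png",cv2.resize(im,None,fx=3.4,fy=3.4,interpolation=cv2.INTER_CUBIC))
im=cv2.imread("pics/scene0.png")[220:320,220:480];cv2.imwrite("pics/z1.png",cv2.resize(im,None,fx=3,fy=3,interpolation=cv2.INTER_CUBIC))
E
```

```text
top blue (218, [337.0, 226.1], [329, 217, 18, 19]) [ 0.5879 -0.0439  0.054 ]
top orange (60, [323.8, 180.3], [320, 177, 9, 8]) [ 0.6598 -0.0256  0.054 ]
top orange (226, [316.4, 234.3], [308, 225, 18, 20]) [ 0.5759 -0.0119  0.054 ]
top green (210, [295.6, 242.6], [287, 234, 18, 19]) [0.5639 0.0203 0.054 ]
top yellow (228, [274.7, 251.0], [266, 242, 19, 19]) [0.5518 0.0523 0.054 ]
top red (236, [253.6, 259.2], [245, 249, 18, 21]) [0.5401 0.0844 0.054 ]
top red (184, [183.8, 288.3], [176, 272, 17, 34]) [0.4992 0.1887 0.054 ]
scene blue (192, [284.3, 243.4], [276, 237, 18, 14]) [ 0.5886 -0.0436  0.054 ]
scene orange (144, [401.4, 228.2], [385, 225, 33, 8]) [0.4825 0.09   0.054 ]
scene orange (192, [308.5, 245.5], [300, 239, 18, 14]) [ 0.5767 -0.0114  0.054 ]
scene orange (160, [306.6, 264.6], [295, 261, 24, 9]) [0.611  0.0041 0.054 ]
scene orange (175, [270.2, 285.3], [266, 273, 9, 28]) [ 0.6664 -0.0198  0.054 ]
scene green (180, [333.1, 247.4], [325, 241, 17, 14]) [0.5642 0.0207 0.054 ]
scene yellow (199, [357.6, 249.6], [350, 243, 16, 14]) [0.5525 0.0527 0.054 ]
scene yellow (168, [356.0, 268.9], [344, 265, 25, 9]) [0.5875 0.0665 0.054 ]
scene red (202, [382.6, 251.6], [375, 245, 16, 14]) [0.5402 0.085  0.054 ]
scene red (147, [466.0, 266.1], [463, 252, 8, 28]) [0.5143 0.195  0.054 ]
```

View pics/z0.png

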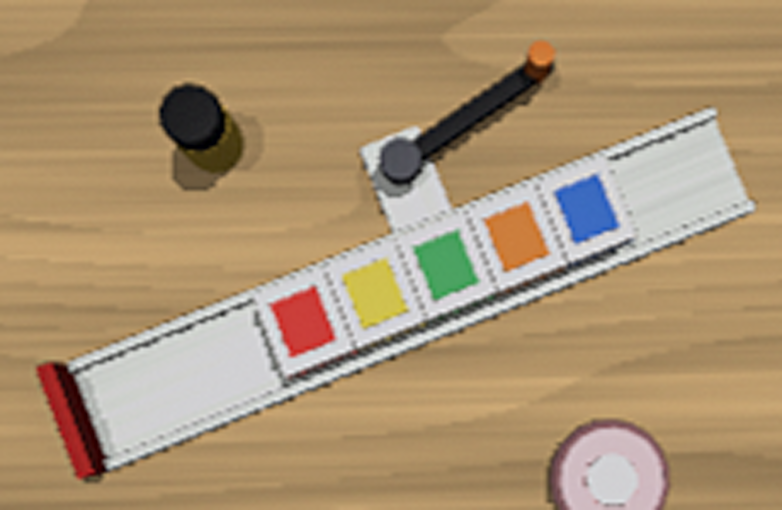

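View pics/z1.png

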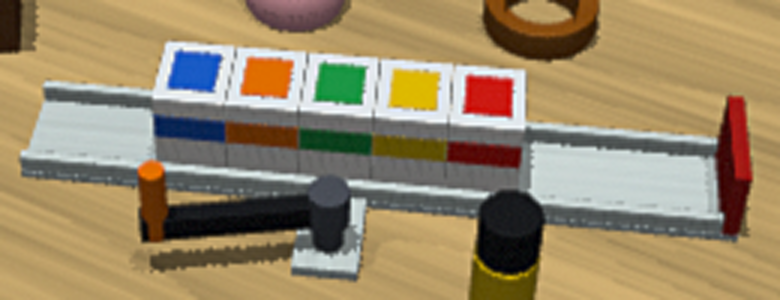

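```bash
python3 - <<'E'
from h import *
z=lambda a:np.array(a)/3.4+165-0.35
b=np.array([.588,-.0438]);f=np.array([.5402,.0847])
x=(f-b)/np.linalg.norm(f-b);y=np.array([-x[1],x[0]]);print("x",x,np.degrees(np.arctan2(x[1],x[0])),np.linalg.norm(f-b))
def show(l,p):
    d=p[:2]-f;print(l,p.round(4),"rel front carton ch",(d@x).round(4),(d@y).round(4))
show("openA",onz("top",z((715,110)),.014));show("openB",onz("top",z((753,208)),.014))
for q in((38,366),(61,362),(77,476),(103,465)):show("stop%s"%(q,),onz("top",z(q),.042))
show("hub",onz("top",z((401,160)),.040));show("peg",onz("top",z((541,53)),.062))
s=lambda a:np.array([a[0]/3+220,a[1]/3+220])-.33
show("hubS",onz("scene",s((328,189)),.040));show("pegS",onz("scene",s((152,168)),.062))
for q in((733,97),(745,98),(722,215)):show("stopS%s"%(q,),onz("scene",s(q),.042))
show("openS",onz("scene",s((45,83)),.014));show("openS2",onz("scene",s((22,155)),.014))
E
```

```text
x [-0.34864431  0.93725511] 110.40441767831003 0.13710247991921953
openA [ 0.6395 -0.1119  0.014 ] rel front carton ch -0.2189 -0.0245
openB [ 0.5915 -0.1284  0.014 ] rel front carton ch -0.2176 0.0262
stop(38, 366) [0.5237 0.2035 0.042 ] rel front carton ch 0.1171 -0.0259
stop(61, 362) [0.5252 0.1933 0.042 ] rel front carton ch 0.107 -0.0238
stop(77, 476) [0.4743 0.1863 0.042 ] rel front carton ch 0.1182 0.0263
stop(103, 465) [0.4788 0.1748 0.042 ] rel front carton ch 0.1058 0.0261
hub [0.6141 0.0393 0.04  ] rel front carton ch -0.0683 -0.0534
peg [ 0.6582 -0.025   0.062 ] rel front carton ch -0.1439 -0.0723
hubS [0.6149 0.0401 0.04  ] rel front carton ch -0.0679 -0.0545
pegS [ 0.6578 -0.0243  0.062 ] rel front carton ch -0.1431 -0.0723
stopS(733, 97) [0.4759 0.1826 0.042 ] rel front carton ch 0.1142 0.0262
stopS(745, 98) [0.4739 0.1878 0.042 ] rel front carton ch 0.1197 0.0262
stopS(722, 215) [0.5506 0.2004 0.042 ] rel front carton ch 0.1049 -0.0501
openS [ 0.5939 -0.1278  0.014 ] rel front carton ch -0.2179 0.0237
openS2 [ 0.6409 -0.1097  0.014 ] rel front carton ch -0.2173 -0.0266
```

Top and scene agree to within 1 mm on the cartons, hub and peg. The spacing (34.3 mm), latch radius (77.6 mm) and channel width (51–54 mm) all check out. The row has about 94 mm to travel, and the latch is at about 1.81 rad. I'll push the row with the shut fingers.

```bash
cat >> h.py <<'E'
b=np.array([.588,-.0438]);f=np.array([.5402,.0847])
cx=(f-b)/np.linalg.norm(f-b);cy=np.array([-cx[1],cx[0]]);O=f-.054*cx
def W(x,y,z): return np.r_[O+x*cx+y*cy,z]
def ch(p): d=np.array(p)[:2]-O;return np.array([d@cx,d@cy]).round(4)
def R(phi): # tool x along channel-frame direction phi (rad)
    v=np.cos(phi)*cx+np.sin(phi)*cy
    return np.array([[v[0],0,-v[1]],[v[1],0,v[0]],[0,-1,0]])
E
python3 - <<'E'
from h import *
ctrl.command_gripper(0.0);print(ctrl.current_grip_width())
ctrl.goto(W(-.128,0,.13),R(0))
ctrl.move_l(W(-.128,0,.019),vel=.1)
print(ctrl.current_t(),ctrl.current_q(),ch(ctrl.current_tool_pos()),ctrl.current_contact_force())
cv2.imwrite("pics/s1.png",ctrl.read_camera("scene"))
E
```

```text
0.00026095634032889176
5.7667 [-1.37066011e+01  4.05949791e+01  8.94284632e+01 -1.22575462e-03
  4.99164691e+01 -1.24111556e+02] [-0.1283 -0.0004] [0.26414259 0.47103253 0.4284368 ]
```

View pics/s1.png

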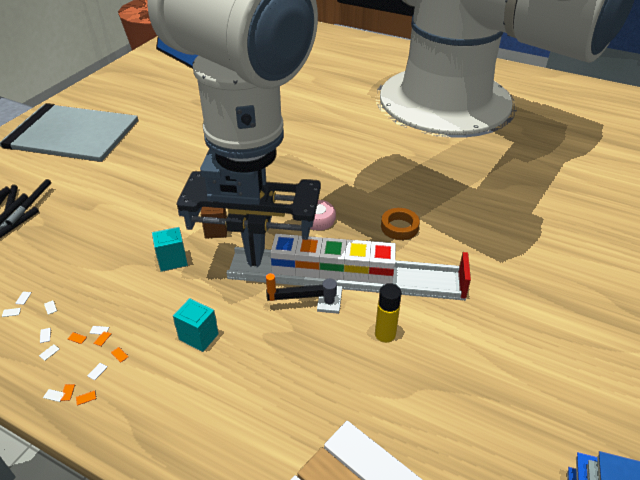

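The shut fingers, near (255,262), stand in the channel behind the blue carton and clear of the peg. Pushing now.

```bash
python3 - <<'E'
from h import *
r=ctrl.move_l(W(-.060,0,.019),vel=.03,contact_N=12)
print(r,ch(ctrl.current_tool_pos()),ctrl.current_contact_force(),ctrl.current_t())
if not r:
    r=ctrl.move_l(W(-.012,0,.019),vel=.025,contact_N=8)
    print(r,ch(ctrl.current_tool_pos()),ctrl.current_contact_force(),ctrl.current_t())
cv2.imwrite("pics/s2.png",ctrl.read_camera("scene"));cv2.imwrite("pics/t2.png",ctrl.read_camera("top"))
E
```

```text
False [-0.06  0.  ] [ 0.21476119 -0.91887693  0.06115852] 8.2333
True [-0.0187 -0.0005] [ 1.54429093 -3.7738283   0.43195678] 9.7167
```

View pics/s2.png

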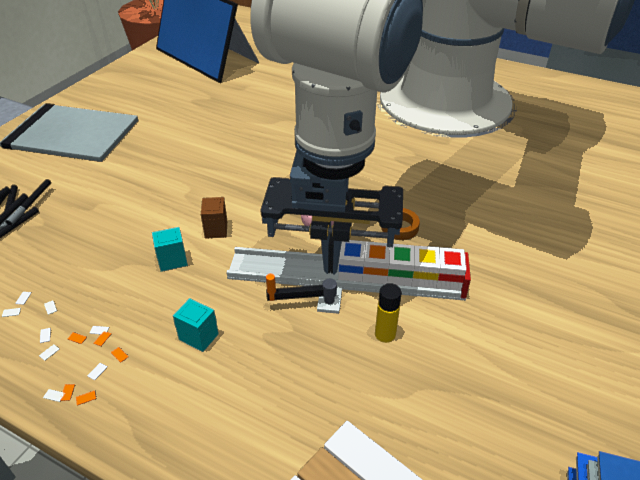

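The finger stopped at channel x = −18.7 mm (expected −18.5), with the red carton against the stop near (455,262). Next I'll back off and close the latch.

```bash
cat >> h.py <<'E'
P=np.array([-.014,-.055])
def F(th,gap=0.,z=.043):
    t=np.array([np.cos(th),np.sin(th)]);p=P+.078*np.array([-np.sin(th),np.cos(th)])-t*(.0195+gap)
    return W(p[0],p[1],z),R(th-np.pi)
E
python3 - <<'E'
from h import *
ctrl.move_l(W(-.06,0,.019),vel=.06); ctrl.move_l(W(-.06,0,.13),vel=.2)
cv2.imwrite("pics/t3.png",ctrl.read_camera("top"));cv2.imwrite("pics/s3.png",ctrl.read_camera("scene"))
for th in(1.81,.9,-.05): print(np.round(ctrl.ik(*F(th,.02)),1))
p,o=F(1.81,.022,.13);ctrl.goto(p,o)
print(ctrl.current_t())
cv2.imwrite("pics/s4.png",ctrl.read_camera("scene"))
E
python3 -c "
import cv2,numpy as np
a=cv2.imread('pics/s3.png')[200:340,200:500];b=cv2.imread('pics/s4.png')[150:340,200:500]
cv2.imwrite('pics/z3.png',cv2.resize(np.vstack([a,b]),None,fx=1.8,fy=1.8))"
```

```text
[ -5.1  43.8  75.7  -0.   60.5 -39.2]
[-9.6 39.9 85.5 -0.  54.6  8.4]
[-8.4 35.5 97.  -0.  47.5 64.1]
12.7667
```

View pics/z3.png

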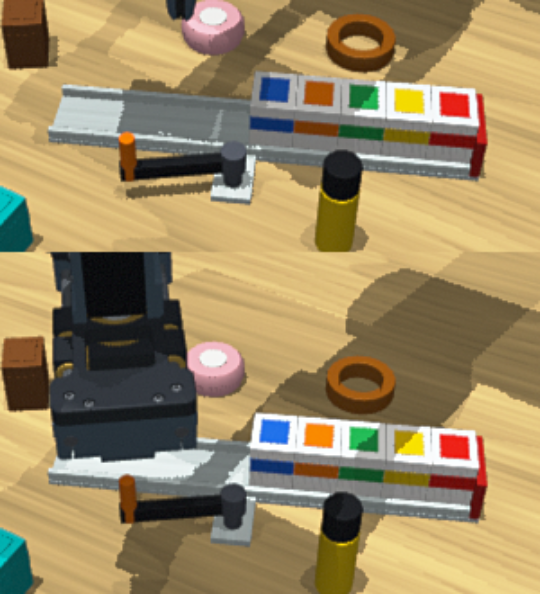

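The row is home and closed up (blue to red, tight against the stop). The gripper hides its own fingers from this angle, so I'll confirm where the tip projects and use contact sensing for the descent.

```bash
python3 - <<'E'
from h import *
print(ch(ctrl.current_tool_pos()),ctrl.current_tool_pos(), ch(F(1.81,.022)[0]), ctrl.current_grip_width())
im=ctrl.read_camera("top");cv2.imwrite("pics/t4.png",im)
p,o=F(1.81,.022)
r=ctrl.move_l(p,vel=.08,contact_N=6);print("down",r,ctrl.current_tool_pos())
if not r:
    for th in np.append(np.arange(1.81,.1,-.19),[.1]):
        p,o=F(th);r=ctrl.move_l(p,vel=.05,ori=o,contact_N=8)
        print(round(th,2),r,ctrl.current_contact_force().round(2),round(ctrl.current_t(),2))
        if r:break
    else:
        p,o=F(-.06);r=ctrl.move_l(p,vel=.02,ori=o,contact_N=6)
        print("end",r,ch(ctrl.current_tool_pos()),ch(F(0)[0]),ctrl.current_contact_force().round(2))
cv2.imwrite("pics/s5.png",ctrl.read_camera("scene"));cv2.imwrite("pics/t5.png",ctrl.read_camera("top"))
E
```

```text
[-0.0799 -0.1134] [ 0.693184   -0.00124267  0.1297177 ] [-0.0799 -0.1138] 0.0037566850754678
down False [ 0.69394877 -0.00119294  0.04359448]
1.81 False [ 0.33 -0.65  0.25] 14.7
1.62 False [-0.09 -0.41  0.06] 15.16
1.43 False [-0.05  0.65  0.58] 15.62
1.24 False [-1.18 -0.19 -0.27] 16.07
1.05 False [ 0.97 -0.08  0.32] 16.53
0.86 False [-0.36  0.31  0.67] 16.99
0.67 False [ 0.65  0.23 -0.29] 17.45
0.48 False [ 0.3   0.11 -0.38] 17.91
0.29 False [0.3  0.1  0.96] 18.37
0.1 False [ 0.23 -0.05  0.48] 18.82
end True [-0.0319  0.023 ] [-0.0335  0.023 ] [ 1.05 -5.43  1.31]
```

View pics/s5.png

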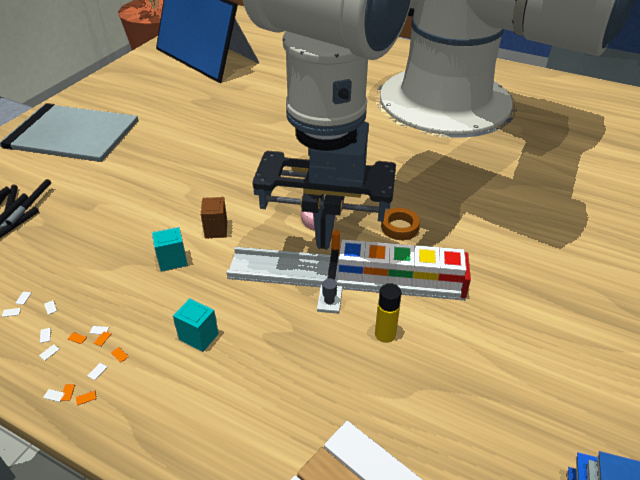

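The retaining arm lies across the channel behind blue, with the peg near (336,240), and contact came at the expected stop. I'll come away and verify.

```bash
python3 - <<'E'
from h import *
x,y=ch(ctrl.current_tool_pos())
ctrl.move_l(W(x-.03,y,ctrl.current_tool_pos()[2]),vel=.06)
ctrl.move_l(W(x-.03,y,.2),vel=.2)
ctrl.movej([60,10,80,0,90,0]);ctrl.sleep(.3)
print(ctrl.current_t(),ctrl.current_contact_force())
im={n:ctrl.read_camera(n) for n in("top","scene")}
old={n:cv2.imread(f"pics/{n}0.png") for n in im}
for n in im:
    cv2.imwrite(f"pics/{n}6.png",im[n])
    for c in H:
        for bb in blobs(n,im[n],c): print(n,c,bb[0],bb[1],"z54",ch(onz(n,bb[1],.054)),"z62",ch(onz(n,bb[1],.062)))
a=cv2.resize(im["top"][165:365,155:395],None,fx=2.5,fy=2.5,interpolation=cv2.INTER_CUBIC)
cv2.imwrite("pics/z6.png",a)
for n,l in(("puck",(320,285,370,330)),("roll",(240,308,295,360)),("glue",(205,182,240,222))):
    x0,y0,x1,y1=l;print(n,cv2.absdiff(im["top"][y0:y1,x0:x1],old["top"][y0:y1,x0:x1]).mean())
E
```

```text
23.625 [-0.80905887  0.8708142   0.23760331]
top blue 230 [279.2, 248.6] z54 [ 0.0119 -0.0005] z62 [0.0119 0.0002]
top orange 232 [258.3, 257.0] z54 [ 0.0459 -0.0003] z62 [0.0456 0.0003]
top orange 51 [300.8, 256.7] z54 [-0.014   0.0232] z62 [-0.0137  0.0236]
top green 219 [237.2, 265.4] z54 [ 0.08   -0.0002] z62 [0.0792 0.0004]
top yellow 241 [215.9, 273.8] z54 [ 0.114  -0.0003] z62 [0.1129 0.0003]
top red 118 [183.4, 289.4] z54 [0.1669 0.0035] z62 [0.1652 0.0041]
top red 246 [194.5, 282.4] z54 [ 1.481e-01 -1.000e-04] z62 [0.1465 0.0005]
scene blue 199 [352.1, 249.4] z54 [ 0.0122 -0.0009] z62 [ 0.0125 -0.0094]
scene orange 145 [401.3, 228.1] z54 [0.0789 0.0524] z62 [0.0783 0.0432]
scene orange 136 [334.8, 238.8] z54 [-0.0138  0.0177] z62 [-0.0131  0.009 ]
scene orange 199 [376.7, 251.6] z54 [ 0.0462 -0.0011] z62 [ 0.046  -0.0095]
scene orange 169 [375.2, 271.0] z54 [ 0.046  -0.0387] z62 [ 0.0459 -0.0466]
scene green 190 [401.8, 253.6] z54 [ 0.0806 -0.0007] z62 [ 0.0799 -0.0092]
scene yellow 206 [426.6, 255.6] z54 [ 0.1143 -0.0004] z62 [ 0.1131 -0.0089]
scene yellow 160 [425.2, 275.4] z54 [ 0.1119 -0.0385] z62 [ 0.1108 -0.0464]
scene red 206 [452.1, 257.8] z54 [ 0.1486 -0.0004] z62 [ 0.147  -0.0089]
scene red 101 [466.9, 267.7] z54 [ 0.1674 -0.0171] z62 [ 0.1655 -0.0253]
puck 0.7462222222222222
roll 0.8033799533799534
glue 0.9614285714285714
```

View pics/z6.png

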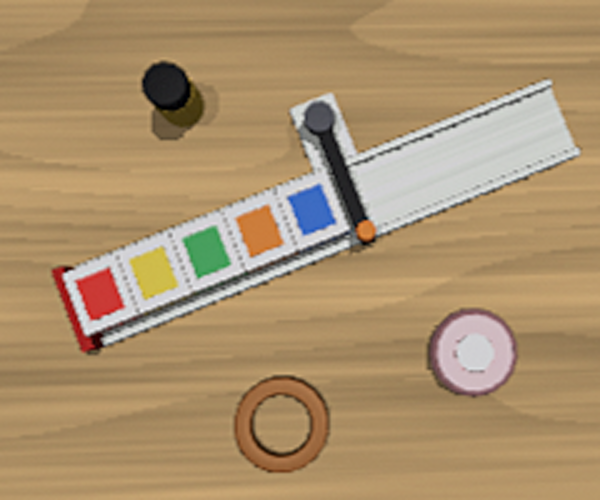

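View pics/scene6.png

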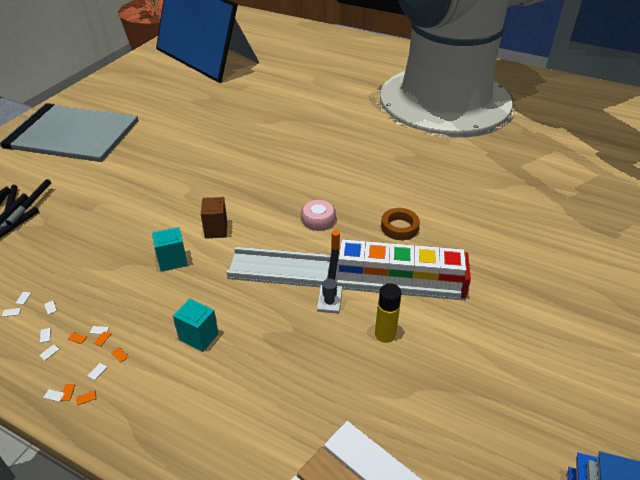

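The cartons measure at channel x = 11.9, 45.9, 80.0, 114.0 and 148.1 mm, which is home at a 34.05 mm pitch. The peg is at (−13.7, 23.6) mm, so the latch is at about 0 rad. The bystanders haven't moved.

```bash
python3 -c "
from bench import ctrl
ctrl.sign_off();print(ctrl.current_t())"
```

```text
the job is handed in; nothing more can be done
the job is handed in; nothing more can be done
```

The job is done and handed in at about 24 s of the 54 s allowed. I pushed the five cartons along the channel as one row with shut fingertips until the front one met the end stop. I then pushed the retaining arm by its peg until it closed, and moved the robot clear.

Last checks, from both cameras:
- **Cartons:** the top view puts the centres at channel x = 11.9, 45.9, 80.0, 114.0 and 148.1 mm. That is home, with no gaps (34 mm spacing). The scene view agrees to within 1 mm.
- **Retaining arm:** the peg is at channel (−13.7, 23.6) mm, against (−14, 23) expected for fully closed. The finger stopped there 1.6 mm past the calculated point, within the calibration error.
- **Bystanders:** the glue stick, tape roll and pink tape puck look unchanged from the start, and so do the brown and turquoise look-alikes.
- **Forces:** the tool-force readings I took stayed under about 6 N, though I did not log force continuously.

No check failed.

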